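Set up the work light at the ball vise

ROBOT

A 6-joint arm with a two-finger parallel gripper is mounted at the origin on the work surface. World frame = base frame: x ahead of the robot, y to its left, z up, the work surface at z = 0. Lengths are in m, angles in degrees, forces in N, time in s.
With the tool pointing down it reaches from about 0.325 to 0.9 m from the base axis. Payload 3.5 kg.
Tool frame: the origin (TCP) lies between the finger pads, 19 mm behind the fingertips; this is the grasp point; x points along the fingers, y is the direction in which the jaws open and shut, and the axes are right-handed (so a half turn about x gives the same grasp; the last joint's range is limited). The gripper opens to 85 mm and grips with 20 to 120 N. Pads are 22 mm wide; open, the fingers measure 114 mm over their backs; the gripper's body (76 mm by 85 mm) begins 54 mm behind the grasp point. The pads swing forward as they close: fully open they stand 13 mm farther back than shut.
Start: joints at [70.05, 15.837, -1.513, 72.651, 0, 84.076], TCP at [0.151, 0.606, 0.25] pointing down, gripper open.
Joint ranges: [-178.77, 178.77], [-48.84, 107.48], [-61.69, 71.31], [-111.58, 123.2], [-90, 87.43], [-180, 180]. Speed limits (degrees/s): [147.25, 147.25, 180, 180, 180, 180].

INTERFACE

Orientations are given as a 3x3 rotation matrix whose columns are the frame's x, y, z axes.
In Python, from bench import ctrl gives the robot as it stands. Calls block until the motion is done:
- ctrl.move_pose(position, orientation): joint-space move of the TCP to a pose.
- ctrl.servo_line(position, ori=None, vel=0.15): straight line of the TCP; ori=None keeps the orientation; vel is the mean speed in m/s.
- ctrl.goto_joints(angles): joint-space move.
- ctrl.gripper_to(opening): finger opening in m; the grip force is fixed at half the most; returns when the fingers have stopped.
- ctrl.hold(seconds).
- ctrl.inverse_kinematics(position, orientation): joint angles nearest the present ones, or None.
- ctrl.camera(name): name is "scene" or "top"; returns a dict with "image" (480x640x3 uint8, blue, green, red), "camera_matrix" (3x3 intrinsics, pixels), "world_to_cam" (4x4, takes a point from world to camera coordinates). Camera axes: x right, y down, z forward; pixel columns grow to the right and rows downward; lengths in m; the calibration is good to about 2 mm. A picture is of the moment at which its call begins. There is no depth.
A pose or a line that the arm cannot do raises ctrl.IKError and nothing moves.
- ctrl.job_done(): hands the job in, once; it reports no verdict.
Readings, each from a call of its own:
- ctrl.read_clock(): time.
- ctrl.read_qpos(): joint angles.
- ctrl.read_joint_vel(): joint speeds.
- ctrl.read_joint_torque(): joint torques, N m.
- ctrl.read_ee_pos(): TCP position.
- ctrl.read_eef_rot(): TCP orientation.
- ctrl.read_force(): force on the tool from outside, world axes, zero at the start.
- ctrl.read_torque(): the same for the moment, N m.
- ctrl.read_grip_width(): finger opening in m.
Only numpy, scipy, OpenCV 4.12 (cv2) and the standard library are available. Lean on these libraries where they do the work, as an engineer would, in place of code of your own. Each camera call takes 0.05 s, during which the arm holds its last target.

TASK

Light the ring in the ball vise for the setter: while the work light still stands in its charging cradle, flip its wire kickstand over backwards and down until it snaps to its stop, then lift the light out. Stand it on the bench beyond the vise (on the side away from the robot), squarely facing it and with its frame about 150 mm from the middle of the vise, and finish while still holding it bolt upright by the grip with its bottom tube resting on the bench, for it would tip over if let go. Leave everything else on the bench where it is.

Things in the scene. Friction and masses are not known exactly. Their poses are not given: they have to be found in the camera images.
- lamp: Portable LED work light, 0.7 to 0.95 kg, 204 mm wide (its y), 184 mm tall: frame of 14 mm round tube around a finned head 36 mm thick, 46 to 130 mm up. Origin: underside of the bottom tube, middle. z up the frame; the white LED face looks to -x, its back is +x. Cannot balance: let go on the bench it falls on its face or drops back 15 degrees onto its kickstand.
- lamp_grip (a point): Centre of the black rubber grip on the light's top tube, 171 mm above its underside: 22 mm thick (light's x), 110 mm long (y), 26 mm high. Pinched from above across its thickness once the kickstand is out of the way; 60 N of grip holds it well.
- stand (a joint): Kickstand angle (rad): a wire bail on two side hubs, coil spring on one side, axis along the light's y, 100 mm above its underside. 0: folded up over the grip. At q its bar is 115*sin(q) mm behind (+x) and 115*cos(q) mm above the hubs; stop at 2.2. Over-centre spring, dead point near 1.0: up to 3 N at the bar holds it folded, past the dead point it snaps to the stop.
- stand_bar (a point): Middle of the kickstand's cross bar: rubber sleeve 14 mm thick, 140 mm long, on a bar 226 mm wide, parallel to the light's y. Folded, it stands over the grip with 24 mm free between. Down, with the light upright, it is 93 mm behind and 32 mm above the light's underside, clear of the bench.
- cradle: Charging cradle, fixed: base 100 x 240 x 12 mm, a trough 19 mm wide between lips 52 mm high, with corner posts 92 mm high before and behind the light's side tubes. Origin: centre of its underside. The light stands loose in the trough with 2 mm of play, underside 12 mm above the bench, facing the cradle's -x (roughly the robot); it lifts straight up, by over 80 mm.
- vise: Setter's ball vise, fixed: steel ball in a rubber ring 112 mm across, jaws on top at 114 mm, a gold ring upright in them to 138 mm. Origin: centre of its underside, z up; -x looks roughly to the robot, +x is the far side, where the bench is clear for 270 mm over the light's width.
- ring_a: Bystander: gold-coloured finger ring lying flat, 22 mm across, origin underneath
- ring_b: Bystander: gold-coloured finger ring lying flat, 20 mm across, origin underneath
- caliper: Bystander: digital caliper lying flat, steel beam 190 mm long along its x, dark display unit, 13 mm high; origin underneath
- handpiece: Bystander: pendant-motor handpiece, black cylinder 28 mm thick and 128 mm long, lying along its x; origin underneath
- flux_jar: Bystander: dark screw-top jar, 68 mm across, 95 mm high; origin underneath
- tool_cup: Bystander: amber cup of hand tools, 80 mm across, tools to 165 mm high; origin underneath
- wheel_box: Bystander: clear open box of polishing wheels, 110 x 85 x 42 mm; origin underneath
- table: The wooden bench top, at height 0.
Not all that is in view belongs to the job. What is shaped like the vise but blue or purple is not meant.

How it is judged (in metres and radians):
On the way, in this order (a step that is already met when the one before it is completed fails the run):
1. the kickstand is flipped down to its stop while the light stands in its cradle (value of joint stand above 2.05 rad and z of lamp in the frame of cradle below 0.02 m and horizontal distance between lamp and cradle below 0.015 m), for 0.2 s.
2. the light is lifted clear of the cradle in the fingers, kickstand still down (value of joint stand above 2.05 rad and z of lamp in the frame of cradle above 0.094 m and contact force between the fingers and lamp above 2 N), for 0.2 s.
At the end, for the whole second after the job is handed in: Kickstand > 2.05 rad; on the bench (< 6 mm up, > 0.3 N), upright within 0.1 rad, > 60 mm beyond the vise (its +x); vise centre 110-190 mm ahead of the light, <= 35 mm off its middle; fingers hold it (> 2 N, TCP < 60 mm from the grip), still (< 20 mm/s), off vise and cradle (< 0.1 N) (value of joint stand above 2.05 rad and angle between lamp's own z axis and vertical below 0.1 rad and height (world z) of lamp below 0.006 m and contact force between lamp and table above 0.3 N and contact force between the fingers and lamp above 2 N and distance between the grasp point and lamp_grip below 0.06 m and x of vise in the frame of lamp between -0.19 and -0.11 m and y of vise in the frame of lamp between -0.035 and 0.035 m and x of lamp in the frame of vise above 0.06 m and contact force between lamp and vise below 0.1 N and contact force between lamp and cradle below 0.1 N and linear speed of lamp below 0.02 m/s); the arm keeps its last pose, push and grip.
It fails at once if a bystander is shifted by more than 40 mm (distance of any of ring_a, ring_b, caliper, handpiece, flux_jar, tool_cup, wheel_box from where it was at the start of the episode above 0.04 m).
It fails at once if the work light is tipped by more than 0.5 rad (angle between lamp's own z axis and vertical above 0.5 rad).
It also fails if it takes over 56 s, if anything falls off the work surface, if the arm or the gripper's body presses on something with over 40 N, if the wrist force passes 120 N, or if a joint passes its speed limit or range.

## Working session

There is one attempt and no reset: what is moved stays moved. The work goes in short steps, each a Python script; the robot and the scene stay as the last script left them, time stands still between calls to the robot, and variables do not carry over. Pictures are saved under pics/ and viewed, and the job is handed in when it is done.

```bash
ls; mkdir -p pics
python3 - <<'E'
from bench import ctrl
import cv2, numpy as np
for n in ["scene","top"]:
    c=ctrl.camera(n); cv2.imwrite(f"pics/{n}0.png",c["image"])
    np.savez(f"{n}.npz",img=c["image"],K=c["camera_matrix"],T=c["world_to_cam"])
    T=c["world_to_cam"]; print(n,c["camera_matrix"][0,0],-T[:3,:3].T@T[:3,3],T[2,:3])
print(ctrl.read_clock(),ctrl.read_ee_pos(),ctrl.read_eef_rot(),ctrl.read_grip_width(),ctrl.read_force())
E
```

```text
pics
scene 515.8619496700105 [ 1.28839685 -0.85767364  1.2078307 ] [-0.479354    0.57415664 -0.66374988]
top 596.4392859902684 [0.23856495 0.03660632 1.71145763] [ 0.18976054 -0.01450611 -0.98172323]
0.1 [0.15125292 0.60573422 0.24894497] [[-6.98158884e-04  2.42333830e-01  9.70192675e-01]
 [-1.95273128e-03  9.70190732e-01 -2.42334750e-01]
 [-9.99997850e-01 -2.06371375e-03 -2.04134427e-04]] 0.08539998096513786 [ 0.02092657  0.15225685 -0.43873354]
```

View pics/scene0.png

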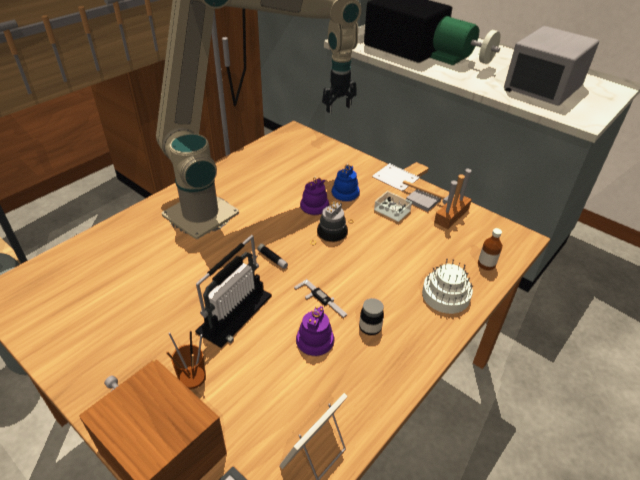

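View pics/top0.png

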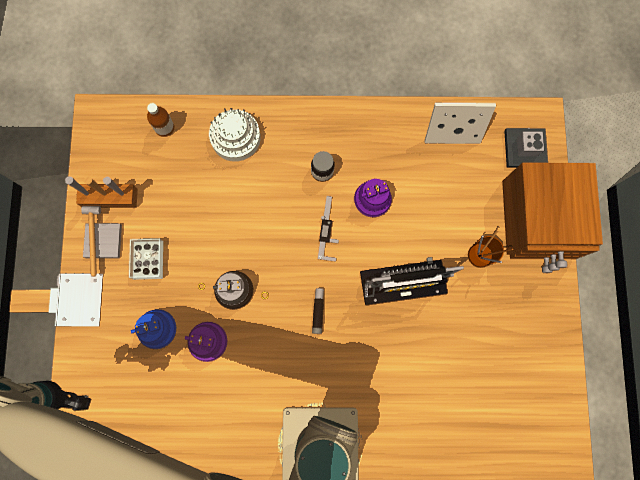

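Candidates for the vise in the top view are blue (155,329), purple (207,341), purple (373,198), and steel/black (234,288). Only the last fits, because the blue and purple ones are excluded. The lamp in its cradle is at about (405,282). I'll enlarge both to confirm.

Run:
```python
import cv2, numpy as np
t=cv2.imread("pics/top0.png"); s=cv2.imread("pics/scene0.png")
a=cv2.resize(t[255:325,340:480],None,fx=5,fy=5,interpolation=cv2.INTER_CUBIC)
b=cv2.resize(t[255:325,190:280],None,fx=3,fy=3,interpolation=cv2.INTER_CUBIC)
c=cv2.resize(s[190:250,300:370],None,fx=3,fy=3,interpolation=cv2.INTER_CUBIC)
out=np.zeros((580,700,3),np.uint8); out[:350]=a; out[350:560,:270]=b; out[350:530,300:510]=c
cv2.imwrite("pics/crop1.png",out)
d=cv2.resize(s[230:350,185:285],None,fx=5,fy=5,interpolation=cv2.INTER_CUBIC)
cv2.imwrite("pics/crop2.png",d)
```

```text
(no output)
```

View pics/crop1.png

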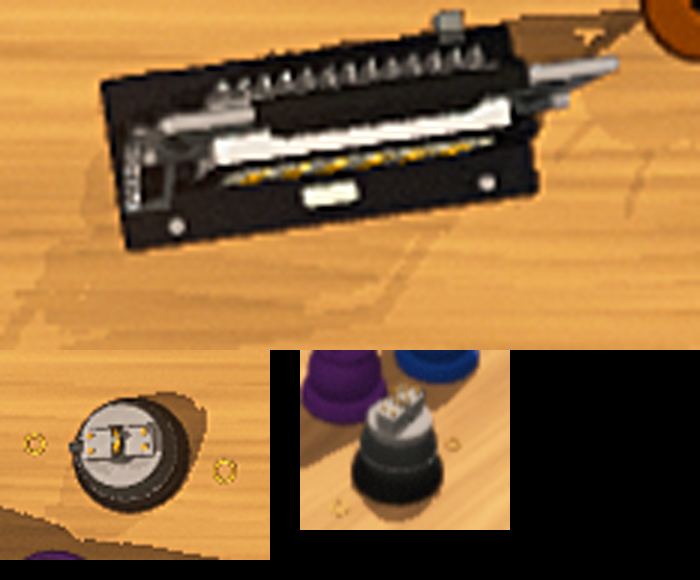

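View pics/crop2.png

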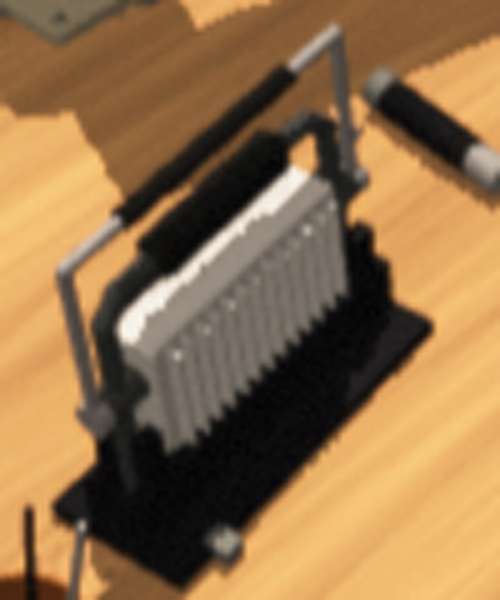

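The crops confirm it. The steel and black vise has a gold ring upright in its jaws, and the lamp stands with its fins to the far side and its stand folded up. Next I'll measure both.

```bash
cat > h.py <<'E'
import numpy as np, cv2
from scipy.spatial.transform import Rotation as R
def cam(n):
    d=np.load(f"{n}.npz"); return d["img"],d["K"],d["T"]
def ray(n,p):
    _,K,T=cam(n); c=-T[:3,:3].T@T[:3,3]; d=T[:3,:3].T@np.linalg.inv(K)@[p[0],p[1],1]; return c,d/np.linalg.norm(d)
def onz(n,p,z):
    c,d=ray(n,p); return c+d*(z-c[2])/d[2]
def tri(ps,pt):
    c1,d1=ray("scene",ps);c2,d2=ray("top",pt)
    A=np.c_[d1,-d2];s=np.linalg.lstsq(A,c2-c1,rcond=None)[0]
    a,b=c1+s[0]*d1,c2+s[1]*d2;return (a+b)/2,np.linalg.norm(a-b)
def proj(n,P):
    _,K,T=cam(n);q=K@(T[:3,:3]@np.asarray(P)+T[:3,3]);return q[:2]/q[2]
E
python3 - <<'E'
from h import *
np.set_printoptions(precision=4,suppress=True)
o=np.array([340,255])
C=[onz("top",o+np.array(p)/5,0.012) for p in [(103,80),(127,250),(538,193),(510,25)]]
C=np.array(C);print(C, np.linalg.norm(np.diff(np.r_[C,C[:1]],axis=0),axis=1))
ctr=C.mean(0);print("cradle",ctr)
xa=(C[0]+C[3]-C[1]-C[2]);print("yaw",np.degrees(np.arctan2(xa[1],xa[0])))
ya=(C[0]+C[1]-C[2]-C[3]);print("yaw from y",np.degrees(np.arctan2(-ya[0],ya[1])))
# scene base corners
o2=np.array([185,230])
for p in [(432,325),(185,588),(57,510)]: print("scene corner",onz("scene",o2+np.array(p)/5,0.012))
L,e1=tri(o2+np.array((338,32))/5,o+np.array((160,127))/5)
Rr,e2=tri(o2+np.array((65,268))/5,o+np.array((615,65))/5)
print("bar ends",L,e1,Rr,e2,(L+Rr)/2)
# vise
img,_,_=cam("top")
ps=np.array((190+118/3,255+90/3)); print("ring top z.138",onz("top",ps,.138),onz("top",ps,.126))
hsv=cv2.cvtColor(img,cv2.COLOR_BGR2HSV)
sub=hsv[260:315,205:265]
m=((sub[...,2]<75)&(sub[...,1]<110)).astype(np.uint8)*255
cv2.imwrite("pics/m.png",cv2.resize(m,None,fx=6,fy=6,interpolation=0))
m=((sub[...,1]<60)&(sub[...,2]>100)).astype(np.uint8)
cs,_=cv2.findContours(m,0,1);c=max(cs,key=cv2.contourArea);print("grey top",cv2.minEnclosingCircle(c),cv2.minAreaRect(c))
E
```

```text
[[ 0.4833 -0.1188  0.012 ]
 [ 0.3856 -0.1311  0.012 ]
 [ 0.4187 -0.3674  0.012 ]
 [ 0.5161 -0.3552  0.012 ]] [0.0985 0.2386 0.0982 0.2387]
cradle [ 0.4509 -0.2431  0.012 ]
yaw 7.174484766306621
yaw from y 7.93087088918346
scene corner [ 0.488  -0.1192  0.012 ]
scene corner [ 0.5251 -0.3528  0.012 ]
scene corner [ 0.4287 -0.3655  0.012 ]
bar ends [ 0.4297 -0.1268  0.2245] 0.0023577978222026966 [ 0.4624 -0.3546  0.2294] 0.006785950821947469 [ 0.4461 -0.2407  0.2269]
ring top z.138 [0.4268 0.2408 0.138 ] [0.4283 0.2424 0.126 ]
grey top ((24.076923370361328, 26.461538314819336), 14.62054443359375) ((24.5, 26.5), (27.0, 27.0), 90.0)
```

View pics/m.png

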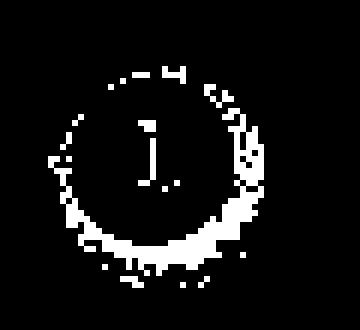

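Run:
```python
from h import *
np.set_printoptions(precision=4,suppress=True)
img,_,_=cam("top"); s,_,_=cam("scene")
a=cv2.resize(img[262:317,205:265],None,fx=8,fy=8,interpolation=cv2.INTER_CUBIC)
b=cv2.resize(s[195:250,310:355],None,fx=7,fy=7,interpolation=cv2.INTER_CUBIC)
out=np.zeros((440,800,3),np.uint8);out[:,:480]=a;out[:385,485:800]=b
cv2.imwrite("pics/v.png",out)
for z in (0,.02,.03,.05): print(z,onz("top",(231.2,289.4),z))
for n,p in dict(jar=(322,160),cup=(487,245),caliper=(326,230),hand=(318,310),box=(146,258),purple=(373,192)).items(): print(n,onz("top",p,.05))
```

```text
0 [0.4307 0.253  0.    ]
0.02 [0.4284 0.2505 0.02  ]
0.03 [0.4273 0.2493 0.03  ]
0.05 [0.4251 0.2467 0.05  ]
jar [ 0.8042 -0.0071  0.05  ]
cup [ 0.5536 -0.4767  0.05  ]
caliper [ 0.5955 -0.0182  0.05  ]
hand [0.3682 0.0046 0.05  ]
box [0.5131 0.4882 0.05  ]
purple [ 0.7083 -0.1544  0.05  ]
```

View pics/v.png

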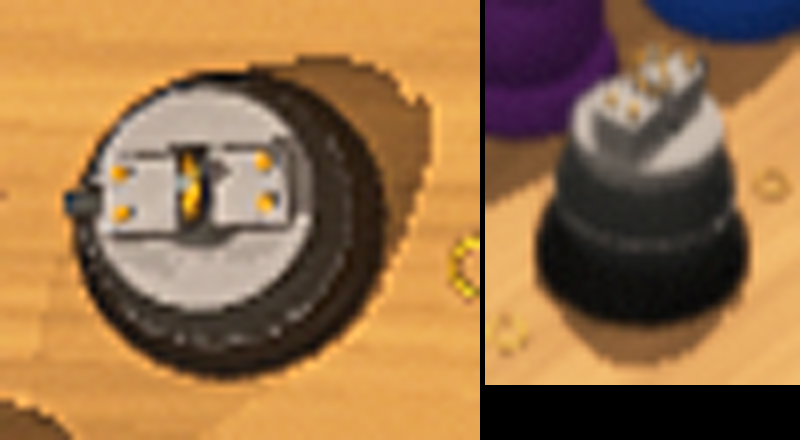

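```bash
cat >> h.py <<'E'
LC=np.array([0.4515,-0.242]); LY=np.radians(7.8)
def Rl(y): return np.array([[np.cos(y),-np.sin(y)],[np.sin(y),np.cos(y)]])
def lampw(x,y,z,c=LC,yaw=LY): # z above bench
    p=np.asarray(c)+Rl(yaw)@[x,y]; return np.array([p[0],p[1],z])
def tool(yaw,s=1): # tool x down, jaw axis at world yaw
    X=np.array([0,0,-1.]);Y=s*np.array([np.cos(yaw),np.sin(yaw),0]);return np.c_[X,Y,np.cross(X,Y)]
def barpos(q): return 0.115*np.sin(q), 0.112+0.115*np.cos(q)
E
python3 - <<'E'
from h import *
from bench import ctrl
np.set_printoptions(precision=1,suppress=True)
for s in (1,-1):
    print("s",s)
    for P,y in [(lampw(-.035,0,.32),LY+np.pi/2),(lampw(-.035,0,.232),LY+np.pi/2),(lampw(.093,0,.145),LY+np.pi/2),
              (lampw(0,0,.3),LY),(lampw(0,0,.18),LY),(lampw(0,0,.38),LY),(np.array([.58,.24,.38]),0.),(np.array([.58,.24,.171]),0.)]:
        try: print(P,ctrl.inverse_kinematics(P,tool(y,s)))
        except Exception as e: print(e)
E
```

```text
s 1
[ 0.4 -0.2  0.3] [-38.3  -0.3 -11.8  78.5   0.  -46.1]
[ 0.4 -0.2  0.2] [-38.3   2.1 -19.9  67.9   0.  -46.1]
[ 0.5 -0.2  0.1] [-29.2  16.6 -13.8  59.6   0.  -37. ]
[ 0.5 -0.2  0.3] [-35.4   3.  -10.7  76.3   0.   46.8]
[ 0.5 -0.2  0.2] [-35.4   7.3 -20.9  61.8   0.   46.8]
[ 0.5 -0.2  0.4] [-35.4   1.9  -2.4  85.6   0.   46.8]
[0.6 0.2 0.4] [ 16.6  14.2  11.7  87.6   0.  106.6]
[0.6 0.2 0.2] [ 16.6  18.9  -7.2  63.9   0.  106.6]
s -1
[ 0.4 -0.2  0.3] [-38.3  -0.3 -11.8  78.5   0.  133.9]
[ 0.4 -0.2  0.2] [-38.3   2.1 -19.9  67.9   0.  133.9]
[ 0.5 -0.2  0.1] [-29.2  16.6 -13.8  59.6   0.  143. ]
[ 0.5 -0.2  0.3] [ -35.4    3.   -10.7   76.3    0.  -133.2]
[ 0.5 -0.2  0.2] [ -35.4    7.3  -20.9   61.8    0.  -133.2]
[ 0.5 -0.2  0.4] [ -35.4    1.9   -2.4   85.6    0.  -133.2]
[0.6 0.2 0.4] [ 16.6  14.2  11.7  87.6   0.  -73.4]
[0.6 0.2 0.2] [ 16.6  18.9  -7.2  63.9   0.  -73.4]
```

The vise is at about (0.427, 0.243) with yaw about 4°, since the jaw line tilts slightly. Next I flip the stand with closed fingers, following the bar's arc.

Run:
```python
from h import *
from bench import ctrl
np.set_printoptions(precision=3,suppress=True)
o=tool(LY+np.pi/2)
ctrl.move_pose(lampw(-.045,0,.32),o)
ctrl.gripper_to(0.0)
def st(t): print(t,ctrl.read_clock(),ctrl.read_ee_pos(),ctrl.read_force())
ctrl.servo_line(lampw(-.045,0,.234),vel=.15); st("down")
OFF=.019
for q in (-.05,.1,.25,.4):
    x,z=barpos(q); ctrl.servo_line(lampw(x-OFF,0,z+.007),vel=.06); st(q)
c=ctrl.camera("scene");cv2.imwrite("pics/f1.png",cv2.resize(c["image"][180:380,150:350],None,fx=3,fy=3))
```

```text
down 4.725 [ 0.407 -0.248  0.235] [ 0.048 -0.667  0.353]
-0.05 5.2167 [ 0.427 -0.245  0.234] [-0.3   -0.254 -0.985]
0.1 5.65 [ 0.444 -0.243  0.233] [ 0.292  0.564 -0.343]
0.25 6.0833 [ 0.461 -0.241  0.23 ] [-2.967 -0.526  2.374]
0.4 6.5167 [ 0.477 -0.238  0.225] [-1.868 -0.048  1.186]
```

View pics/f1.png

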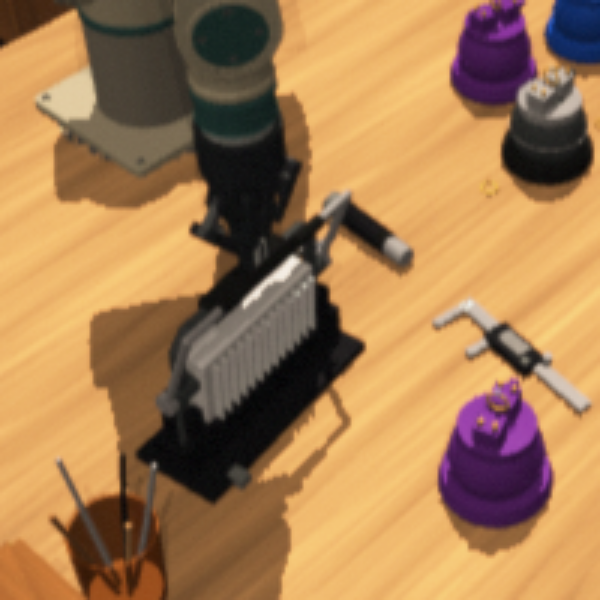

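The bar is swinging back under about 3 N, and the lamp looks upright. I'll continue past the dead point.

Run:
```python
from h import *
from bench import ctrl
np.set_printoptions(precision=3,suppress=True)
def st(t): print(t,ctrl.read_clock(),ctrl.read_ee_pos(),ctrl.read_force())
OFF=.019
for q in (.55,.7,.85,1.0,1.15,1.3):
    x,z=barpos(q); ctrl.servo_line(lampw(x-OFF,0,z+.007),vel=.07); st(q)
x,z=barpos(1.3)
ctrl.servo_line(lampw(x-OFF+.006,0,z+.004),vel=.07);st("end")
ctrl.hold(.3)
ctrl.servo_line(lampw(x-OFF,0,.33),vel=.2);st("up")
for n in("scene","top"):
    c=ctrl.camera(n);np.savez(f"{n}.npz",img=c["image"],K=c["camera_matrix"],T=c["world_to_cam"])
    cv2.imwrite(f"pics/f2{n}.png",cv2.resize(c["image"][230:350,180:300] if n=="scene" else c["image"][240:320,340:480],None,fx=5,fy=5,interpolation=2))
```

```text
0.55 6.9667 [ 0.492 -0.236  0.217] [-0.975 -0.619  0.316]
0.7 7.3667 [ 0.506 -0.234  0.206] [-1.72  -0.125  0.444]
0.85 7.7667 [ 0.518 -0.233  0.194] [-0.669 -0.974  0.079]
1.0 8.1667 [ 0.528 -0.231  0.18 ] [-1.141  0.619 -0.23 ]
1.15 8.5667 [ 0.537 -0.23   0.165] [0.493 0.438 0.663]
1.3 8.9667 [ 0.542 -0.229  0.149] [-0.219  0.249 -0.125]
end 9.2167 [ 0.549 -0.229  0.147] [ 0.636 -0.242 -0.348]
up 10.5833 [ 0.542 -0.229  0.329] [ 0.237  0.166 -0.591]
```

View pics/f2scene.png

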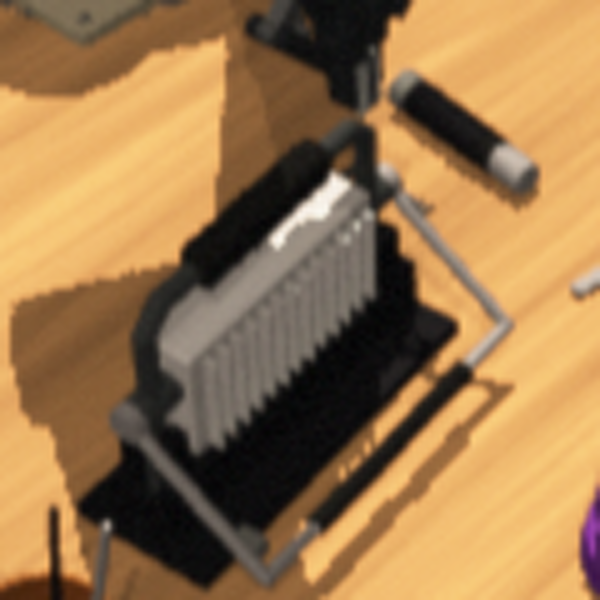

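View pics/f2top.png

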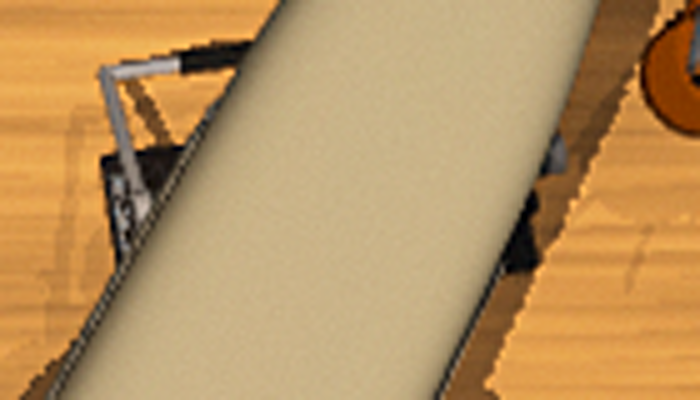

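The stand is down. The scene crop puts the bar's corners at about (282,295) and (233.6,345.6), and the grip's middle at about (231.6,271). I'll check both against their known heights before grasping.

Run:
```python
from h import *
np.set_printoptions(precision=4,suppress=True)
for p in [(282,295),(233.6,345.6)]: 
    w=onz("scene",p,.044); print(w, Rl(LY).T@(w[:2]-LC))
# grip: dark sleeve ends
for p in [(190,262),(320,152),(258,205)]:
    w=onz("scene",np.array([180,230])+np.array(p)/5,.183); print("grip",w,Rl(LY).T@(w[:2]-LC))
print("predicted grip px", (proj("scene",lampw(0,0,.183))-[180,230])*5,(proj("scene",lampw(0,.055,.183))-[180,230])*5,(proj("scene",lampw(0,-.055,.183))-[180,230])*5)
```

```text
[ 0.5332 -0.1176  0.044 ] [0.0978 0.1122]
[ 0.5641 -0.3407  0.044 ] [ 0.0982 -0.1131]
grip [ 0.4624 -0.2892  0.183 ] [ 0.0044 -0.0482]
grip [ 0.4513 -0.183   0.183 ] [0.0078 0.0584]
grip [ 0.4571 -0.2352  0.183 ] [0.0064 0.006 ]
predicted grip px [242.0178 206.7229] [305.4306 150.0531] [175.4467 266.2152]
```

Run:
```python
from h import *
from bench import ctrl
np.set_printoptions(precision=3,suppress=True)
def st(t): print(t,ctrl.read_clock(),ctrl.read_ee_pos(),ctrl.read_force(),ctrl.read_torque(),ctrl.read_grip_width())
o=tool(LY)
ctrl.gripper_to(.085)
ctrl.move_pose(lampw(.003,.002,.30),o)
ctrl.servo_line(lampw(.003,.002,.183),vel=.12);st("at")
ctrl.gripper_to(.030);st("30")
c=ctrl.camera("scene");cv2.imwrite("pics/g1.png",cv2.resize(c["image"][210:350,170:310],None,fx=4,fy=4,interpolation=2))
```

```text
at 13.9083 [ 0.455 -0.24   0.184] [ 0.783 -0.612  0.814] [ 0.007 -0.028  0.029] 0.08471635035557319
30 14.4833 [ 0.455 -0.24   0.183] [ 0.73  -0.583  0.563] [ 0.047 -0.202  0.006] 0.030031832226071618
```

View pics/g1.png

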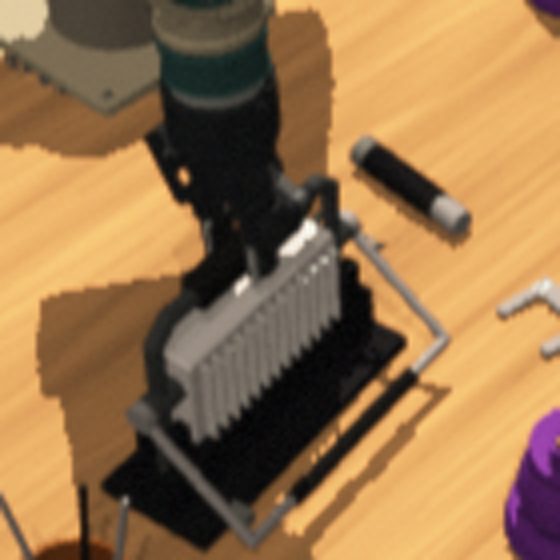

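The fingers straddle the grip mid-tube with no side load. Now I close and lift straight up.

Run:
```python
from h import *
from bench import ctrl
np.set_printoptions(precision=3,suppress=True)
def st(t): print(t,ctrl.read_clock(),ctrl.read_ee_pos(),ctrl.read_force(),ctrl.read_torque(),ctrl.read_grip_width())
ctrl.gripper_to(.0);st("closed")
p=ctrl.read_ee_pos()
ctrl.servo_line([p[0],p[1],p[2]+.02],vel=.05);st("up20")
ctrl.servo_line([p[0],p[1],p[2]+.19],vel=.12);ctrl.hold(.4);st("up190")
for n in("scene","top"):
    c=ctrl.camera(n);np.savez(f"{n}.npz",img=c["image"],K=c["camera_matrix"],T=c["world_to_cam"])
    cv2.imwrite(f"pics/L{n}.png",c["image"])
```

```text
closed 14.7583 [ 0.454 -0.24   0.184] [-2.412  0.266  4.513] [-0.119  0.769  0.076] 0.021253988950494237
up20 15.3167 [ 0.453 -0.24   0.203] [ 0.171  0.003 -7.567] [-0.062 -0.067 -0.002] 0.021145392139735382
up190 17.2833 [ 0.454 -0.24   0.373] [ 0.495 -0.057 -7.769] [-0.033  0.025  0.004] 0.021131073802565972
```

View pics/Lscene.png

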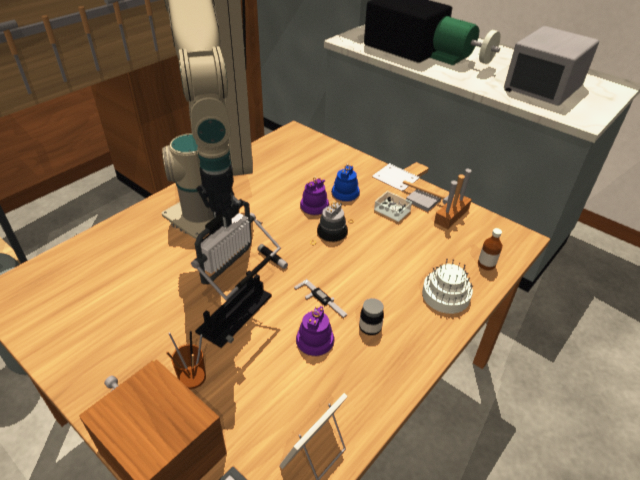

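The lamp is lifted, hanging upright with the stand down, and weighs about 7.7 N. I'll carry it over at this height and stop above the spot to look.

Run:
```python
from h import *
from bench import ctrl
np.set_printoptions(precision=4,suppress=True)
def st(t): print(t,ctrl.read_clock(),ctrl.read_ee_pos(),ctrl.read_force(),ctrl.read_torque(),ctrl.read_grip_width())
V=np.array([.427,.243]);y=np.radians(4)
t=V+Rl(y)@[.15,0]
ctrl.servo_line([t[0],t[1],.373],tool(y),vel=.15);ctrl.hold(.3);st("over")
ctrl.servo_line([t[0],t[1],.23],vel=.12);ctrl.hold(.3);st("low")
for n in("scene","top"):
    c=ctrl.camera(n);np.savez(f"{n}.npz",img=c["image"],K=c["camera_matrix"],T=c["world_to_cam"])
a=cv2.resize(cam("scene")[0][130:290,270:430],None,fx=2.5,fy=2.5,interpolation=2)
b=cv2.resize(cam("top")[0][190:350,150:310],None,fx=2.5,fy=2.5,interpolation=2)
cv2.imwrite("pics/P.png",np.hstack([a,b]))
```

```text
over 21.225 [0.5766 0.2534 0.373 ] [-0.434   0.556  -8.6145] [ 0.017   0.0246 -0.038 ] 0.02101932932991917
low 22.8667 [0.5769 0.2535 0.2305] [-0.7433  0.1161 -8.2031] [-0.0396  0.0256  0.0408] 0.02114299071319215
```

View pics/P.png

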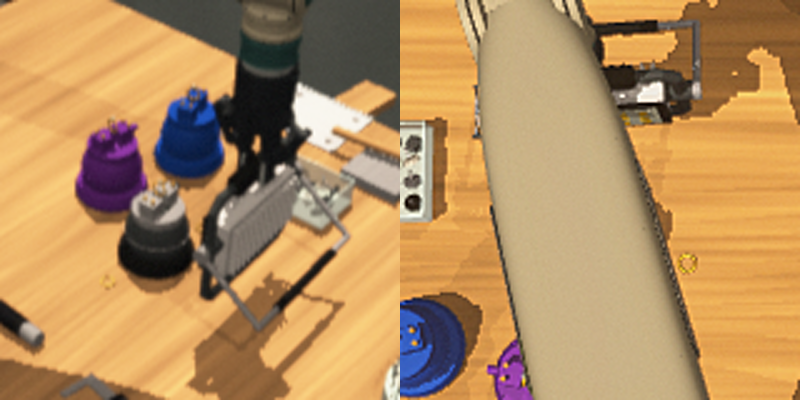

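The placing looks clear: the wheel box is over 60 mm from the lamp's end and the vise is ahead of the face. I'll lower it to contact.

Run:
```python
from h import *
from bench import ctrl
np.set_printoptions(precision=4,suppress=True)
def st(t): print(t,ctrl.read_clock(),ctrl.read_ee_pos(),ctrl.read_force(),ctrl.read_torque(),ctrl.read_grip_width())
p=ctrl.read_ee_pos();x,y=p[:2]
ctrl.servo_line([x,y,.180],vel=.06);ctrl.hold(.3)
f0=np.mean([ctrl.read_force()[2] for _ in range(8)]);st("180")
z=.178
while z>.164:
    ctrl.servo_line([x,y,z],vel=.03);ctrl.hold(.15)
    f=np.mean([ctrl.read_force()[2] for _ in range(8)]);print(z,f-f0)
    if f-f0>4.5: break
    z-=.001
ctrl.hold(.3);st("end")
for n in("scene","top"):
    c=ctrl.camera(n);np.savez(f"{n}.npz",img=c["image"],K=c["camera_matrix"],T=c["world_to_cam"])
a=cam("scene")[0][150:280,300:410];a=cv2.resize(a,None,fx=4.5,fy=4.5,interpolation=2)
cv2.imwrite("pics/E.png",a)
```

```text
180 24.25 [0.5769 0.2535 0.1804] [-0.2716 -0.5695 -8.0629] [0.0247 0.0803 0.0165] 0.021063288600864788
0.178 -0.32941929582928253
0.177 -0.46995413704192757
0.176 0.3521344208322379
0.175 -0.32513985880414786
0.174 0.1267834329824753
0.173 -0.8474055483895384
0.172 -0.34631016189274355
0.17099999999999999 3.7932939224673055
0.16999999999999998 14.239907554092145
end 28.15 [0.5773 0.2536 0.1715] [-1.4673 -2.1199  5.8517] [-0.4611  0.9247 -0.0185] 0.020862216687567187
```

View pics/E.png

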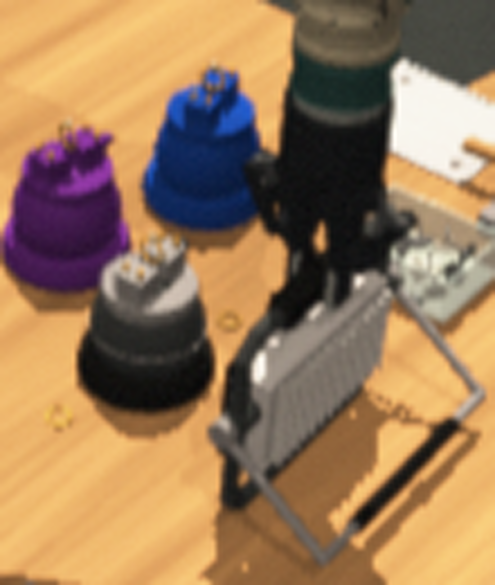

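Run:
```python
from h import *
from bench import ctrl
np.set_printoptions(precision=4,suppress=True)
p=ctrl.read_ee_pos();Rt=ctrl.read_eef_rot();x,y=p[:2]
ctrl.servo_line([.5769,.2535,.1704],vel=.03);ctrl.hold(.5)
fs=np.array([ctrl.read_force() for _ in range(8)]).mean(0);print(ctrl.read_clock(),ctrl.read_ee_pos(),fs,ctrl.read_torque(),ctrl.read_grip_width())
print("tool x axis",Rt[:,0])
yaw=np.radians(4);c=p[:2]
for q in [(406.7,237.1),(371.6,274)]:
    w=onz("scene",q,.032);print("bar end",w,Rl(yaw).T@(w[:2]-c))
o=np.array([300,150])
w=onz("scene",o+np.array((150,268))/4.5,.118);print("vise jaw mid",w,Rl(yaw).T@(w[:2]-c))
# bottom tube near end at z=.007
w=onz("scene",o+np.array((232,500))/4.5,.004);print("tube end",w,Rl(yaw).T@(w[:2]-c))
```

```text
29.0 [0.5774 0.2536 0.1715] [-2.5549 -1.4549  6.5735] [-0.411   0.9486 -0.0161] 0.02091815245706152
tool x axis [ 0.0018  0.0003 -1.    ]
bar end [0.6591 0.3731 0.032 ] [0.0899 0.1135]
bar end [0.6755 0.1466 0.032 ] [ 0.0905 -0.1136]
vise jaw mid [0.4398 0.2335 0.118 ] [-0.1386 -0.0105]
tube end [0.5745 0.1741 0.004 ] [-0.0083 -0.079 ]
```

All checks are within limits: upright, about 14 N on the bench, vise 139–150 mm ahead, and off-centre by no more than about 11 mm. Handing in.

Run:
```python
from bench import ctrl
print(ctrl.read_clock(),abs(ctrl.read_joint_vel()).max()); print(ctrl.job_done())
```

```text
29.0 0.12915903487294103
the job is handed in; nothing more can be done
None
```

The job is handed in at 29 s of the 56 s allowed; the interface gives no verdict. The work light is standing beyond the steel and black vise, still held by its grip.

I pushed the kickstand past its dead point with closed fingers while the light stood in the cradle, and the picture showed it down. I then gripped the light, lifted it 190 mm, carried it over the other things on the bench and lowered it beyond the vise.

**Last checks:**
- **Kickstand:** the bar measures about 90 mm behind the frame, against 93 mm expected, so it is down. I had no direct reading of the joint.
- **Upright and resting:** the tool axis is vertical within 0.002 rad, and the bottom tube presses on the bench with about 14 N. I had aimed for about 5 N, and raising the target 0.4 mm did not reduce it.
- **Distance to vise:** the two cameras disagreed by about 11 mm. The top view put the vise 150 mm ahead and centred; the scene view put it 139 mm ahead and about 11 mm off the middle. Both are within the limits.
- **Facing:** I estimated the vise's turn at about 4° from its jaws and did not measure it more closely.
- **Everything else:** I kept clear of the bystanders and saw none shifted in the pictures, but I did not measure them again at the end.

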